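Hold a peristaltic pump's pressure arm open for a tubing change

ROBOT

A 7-joint arm with a two-finger parallel gripper is mounted at the origin on a cart in front of the work surface, level with it; the furniture and walls round the work are solid. World frame = base frame: x ahead of the robot, y to its left, z up, the work surface at z = 0. Lengths are in m, angles in rad, forces in N, time in s.
With the tool pointing down it reaches from about 0.425 to 0.925 m from the base axis. Payload 6.8 kg.
Tool frame: the origin (TCP) lies where the fingers leave the gripper's body, on its centre line; the fingertips stand 73 mm ahead of it and the grasp point (between the pads) lies 54 mm ahead of it; z points along the fingers, y is the line along which they close (so a half turn about z gives the same grasp; the last joint's range is limited). The gripper opens to 85 mm and grips with 20 to 120 N. Pads are 22 mm wide; open, the fingers measure 114 mm over their backs; the gripper's body (76 mm by 85 mm) begins 54 mm behind the grasp point. The pads swing forward as they close: fully open they stand 13 mm farther back than shut.
Start: joints at [-1.34, 0.477, 0.022, 1.555, -0.011, 1.109, -0.083], TCP at [0.224, 0.637, 0.304] pointing down, gripper open.
Joint ranges: [-2.96, 2.96], [-0.34, 2.1], [-1.41, 1.46], [0.24, 2.44], [-1.37, 4.51], [0.17, 1.92], [-2.96, 2.96]. Speed limits (rad/s): [2.39, 2.39, 3.14, 3.14, 3.14, 3.14, 3.14].

INTERFACE

Orientations are given as a rotation vector (axis times angle).
In Python, from bench import r, grab_frame, camera_info gives the robot as it stands.
- The arm moves only by the tool pendant, called after "Call:" as name(argument=value, ...), one argument or row to a line, values as JSON. Schema: {"type":"object","properties":{"increments":{"type":"string"},"finger_gap":{"type":"number"},"clamp_n":{"type":"number"},"only":{"type":"string"},"quiet":{"type":"boolean"},"lines":{"type":"string"}},"required":["increments"],"additionalProperties":false}. increments is a string of 1 to 5 rows, one to a line, with the numbers parted by commas; each row has 6 numbers: dx, dy, dz in fractions of the full range, 1 being 0.5 m, then a rotation vector rx, ry, rz in parts of the range, where 1.0 means pi/2 rad; each row is the pose to reach, as a shift and turn from the pose commanded when the call began, along the tool's axes at that moment; what a row does not reach only later rows make up. A row lasts 1/10 s, in which the tool goes at most 0.05 m and 0.15 rad, less where a joint would pass 70% of its speed; a pose out of reach is approached as far as the arm can. finger_gap is the finger opening in m, set as the call begins (left out keeps the last). The fingers move at their own pace and stop on an object; clamp_n is the grip in N (left out, the last holds). Time passes only in rows, so rows that do not move let the fingers close. The tool returns the time, the measured TCP pose, the force, the opening and the grip force at its end. only (a regular expression) keeps the lines of the reply that match it, lines (a string "A,B") keeps lines A to B, and quiet returns only ok. Input that does not fit is refused with a message, and nothing moves.
- r.get_obs(): the state, without advancing time (a new reading comes with each control period).
- grab_frame(name): name is "side" or "top"; returns (picture, depth): 420x560x3 uint8, blue, green, red; 420x560 float32, m along the optical axis (not along the pixel's ray), 0 where there is no reading.
- camera_info(name): a dict with "camera_matrix" (3x3 intrinsics, pixels), "R" (3x3) and "t" (3): a world point X has camera coordinates R X + t. Camera axes: x right, y down, z forward; pixel columns grow to the right and rows downward; lengths in m; the calibration is good to about 2 mm. A picture is of the moment at which its call begins. camera_info takes no time and is no camera call.
- r.hand_in(): hands the job in; it is judged then, once.
The state is a dict: "clock": time; "joints": joint angles; "qvel": joint speeds; "tau": joint torques, N m; "tcp_pos": TCP position; "orientation": TCP orientation; "contact_force": force on the tool from outside, world axes, zero at the start; "moment": the same for the moment, N m; "grip_width": finger opening in m; "gripper_force": force on a finger pad.
Only numpy, scipy, OpenCV 4.12 (cv2) and the standard library are available. Lean on these libraries where they do the work, as an engineer would, in place of code of your own. Each camera call takes 0.05 s, during which the arm holds its last target. There are 200 camera calls.

TASK

The small peristaltic pump on the bench needs a new tube laid round its rollers. Turn the clamp knob on its deck clockwise past its click, so that the sprung pressure arm is unlocked, then swing that arm away from the rollers by its grip post, all the way to its stop, and keep holding it there against its spring: the job finishes with the arm still held open, not let go. Leave the bottle, the filter box and the beaker round the pump as they are.

Things in the scene. Friction and masses are not known exactly. Their poses are not given: they have to be found in the camera images.
- peri_pump: small bench peristaltic pump, off-white case 240 (x) x 200 (y) mm, metal deck 98 mm above the bench, fixed. Origin: centre of its underside; x runs from its sloped panel (facing the robot) to its back, y to its left. On the deck: roller head (64 mm across, 41 mm high, centre x -20 y -42 mm), pressure arm left of it, clamp knob at the back, low stop, pin and detent block (up to 31 mm high)
- knob_grip (a point): centre of the black clamp knob's raised grip bar, on the knob's vertical axis, 51 mm above the deck (149 mm above the bench), at x 82, y -10 mm in the pump's frame. The bar is 42 mm long (this point's x), 12 mm thick (its y), 24 mm high: top 10 mm above, foot 13 mm below this point; under it a round skirt 45 mm across. The point turns with the knob
- clamp_knob (a joint): turn of the knob, rad, clockwise from above positive: 0 = locked stop (bar along the pump's x), 1.31 = open stop; starts at 0 to 0.2. A sprung ball resists up to a crest at 0.65 (felt from 0.28, up to about 0.2 N m); past it the knob clicks on by itself to about 1.0 and stays. Below about 0.7 a steel sector under the knob bars the pin on the arm's tail, so the arm only has a few degrees of play
- pressure_arm: aluminium arm with a curved grey shoe beside the rollers. Origin on its pivot axis 14.5 mm above the deck; when shut its axes are parallel to the pump's. The bar, 16 mm wide, its top 13.5 mm above the deck, runs 115 mm from the pivot to its round front end (its -x); a tail with a steel pin goes 36 mm behind the pivot. Turns with the arm
- grip_post (a point): upright round black post to hold the arm by, 13 to 16 mm in diameter, near the arm's front end, 105 mm from the pivot axis. It rises from the bar (13.5 mm above the deck) to 55 mm above the deck; this point is on its axis, 40.5 mm above the deck (138.5 mm above the bench). Moves with the arm
- pivot_axis (a point): the arm's vertical pivot axis, 14 mm above the deck, at x 30, y 18 mm in the pump's frame; fixed on the pump
- shoe_swing (a joint): swing of the arm, rad: 0 = shut against the rollers (it starts there, pressed by its spring), 0.70 = open at its stop. Opening is clockwise from above: the front end with the post goes to the pump's left. The spring takes about 2.4 N at the post when shut and 5.7 N at the stop, and shuts the arm again if it is let go
- amber_flask: loose amber glass bottle with black cap, 46 mm diameter, 88 mm high, standing to the left of the pump, near its back; origin at the centre of its underside
- filter_box: loose round white box with blue lid, 53 mm diameter, 42 mm high, standing to the left of the pump, near its front; origin at the centre of its underside
- small_beaker: loose glass beaker, 45 mm diameter, 58 mm high, standing to the right of the pump; origin at the centre of its underside

How it is judged:
By the outcome, as a careful person would: the job done as asked, in the order asked, and still so for the second after the job is handed in, while the arm keeps its last pose, push and grip.
It also fails if it takes over 42 s, if anything falls off the work surface, if the arm or the gripper's body presses on something with over 40 N, if the wrist force passes 120 N, or if a joint passes its speed limit or range.

## Working session

There is one attempt and no reset: what is moved stays moved. The work goes in short steps, Python scripts to look and compute and a tool call to move; the robot and the scene stay as the last step left them, time stands still between calls to the robot, and variables do not carry over. Pictures are saved under pics/ and viewed, at most 10 in all, crops included, and the job is handed in when it is done.

```bash
mkdir -p pics; ls
```

Run:
```python
from bench import r, grab_frame, camera_info
import cv2,numpy as np
for n in("side","top"):
    p,d=grab_frame(n); cv2.imwrite(f"pics/{n}0.png",p); np.save(f"pics/{n}0.npy",d)
    c=camera_info(n); print(n,c)
o=r.get_obs();print(o)
```

```text
pics
side {'camera_matrix': array([[387.33407732,   0.        , 280.07726645],
       [  0.        , 387.33407732, 210.50562506],
       [  0.        ,   0.        ,   1.        ]]), 'R': array([[ 0.94055809, -0.33949081,  0.00982221],
       [-0.10787641, -0.32604373, -0.93917952],
       [ 0.32204528,  0.88229331, -0.34328612]]), 't': array([-0.37459097,  0.24659844,  0.49919336])}
top {'camera_matrix': array([[405.34256491,   0.        , 277.87216835],
       [  0.        , 405.34256491, 207.9668975 ],
       [  0.        ,   0.        ,   1.        ]]), 'R': array([[ 0.00748945, -0.99996643, -0.00332309],
       [-0.98530886, -0.00681258, -0.17064593],
       [ 0.17061756,  0.00455231, -0.98532681]]), 't': array([0.24455684, 0.51368651, 0.88788236])}
{'clock': 0.1, 'joints': array([-1.34007791,  0.47773909,  0.02232546,  1.55632614, -0.01149937,
        1.10927248, -0.08313761]), 'qvel': array([ 2.56482141e-04, -3.59086632e-04,  2.27914902e-04, -3.21952848e-03,
       -7.90717411e-05,  5.49912751e-04,  2.57187224e-04]), 'tau': array([ 3.22032633e-03, -5.97759998e+01,  1.61317762e+00, -2.81955868e+01,
        1.28494235e-02,  4.96165449e-03,  1.91726025e-05]), 'tcp_pos': array([0.2242111 , 0.63625389, 0.30301914]), 'orientation': array([-5.29647708e-01, -3.09645701e+00,  2.52714977e-03]), 'contact_force': array([ 0.18101525, -0.29217961, -0.31974231]), 'moment': array([-0.02766219,  0.00794124,  0.00832473]), 'gripper_force': 0.0, 'grip_width': 0.08524631214853011}
```

View pics/side0.png

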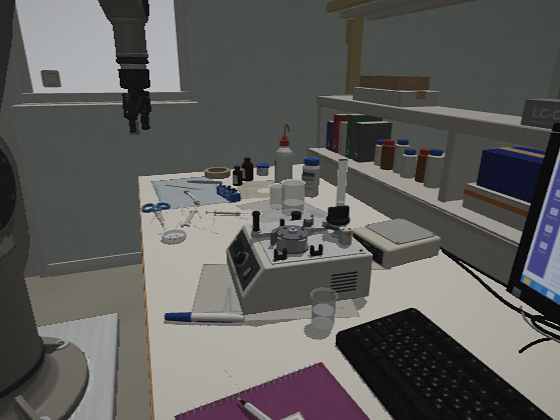

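View pics/top0.png

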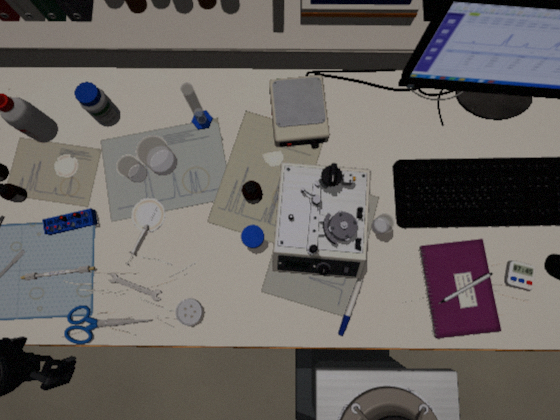

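The side view shows the pump centred near (300,255), with the post near (256,218) and the knob near (338,213). In the top view the post is near (313,248) and the knob near (332,175), with the bottle, box and beaker at (252,191), (253,237) and (383,224). I'll enlarge both.

Run:
```python
import cv2
p=cv2.imread("pics/top0.png")[155:285,235:400]; a=cv2.resize(p,None,fx=4.5,fy=4.5,interpolation=cv2.INTER_CUBIC); cv2.imwrite("pics/topc.png",a)
p=cv2.imread("pics/side0.png")[190:310,220:375]; a=cv2.resize(p,None,fx=5,fy=5,interpolation=cv2.INTER_CUBIC); cv2.imwrite("pics/sidec.png",a)
```

```text
(no output)
```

View pics/topc.png

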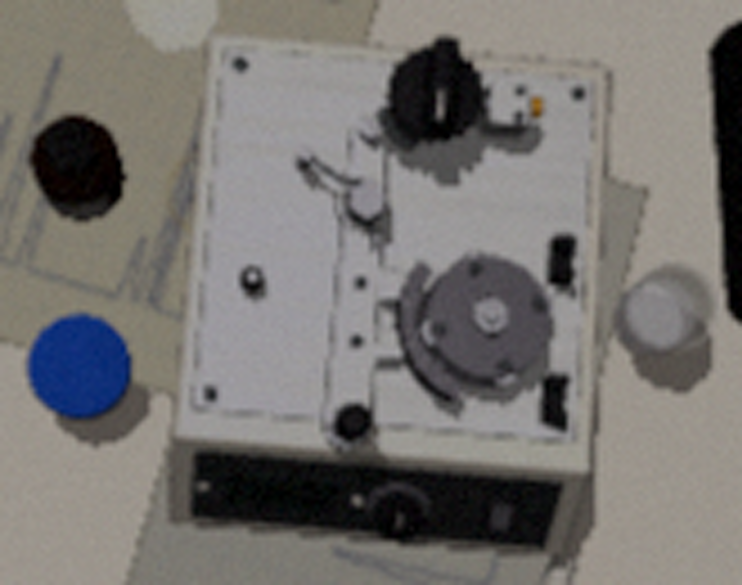

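View pics/sidec.png

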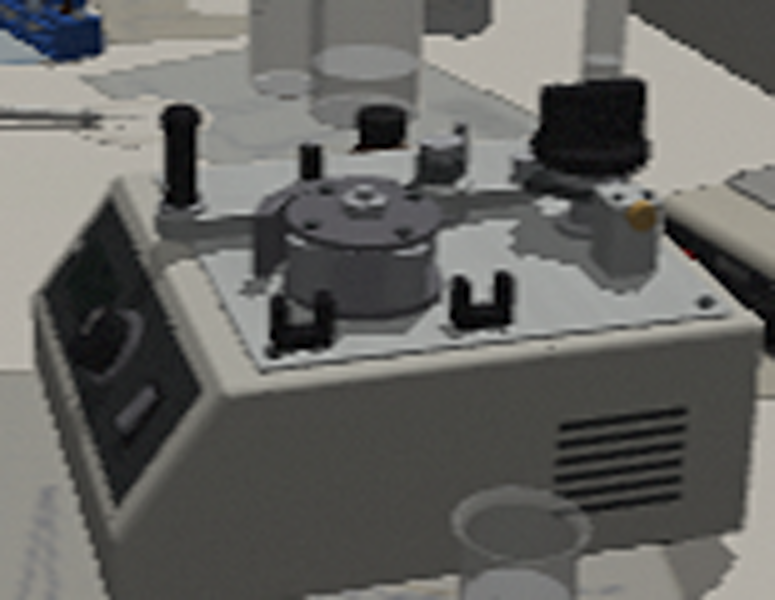

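The top crop shows the post top at (354,417), the knob's bar from about (447,45) to (441,125) and the roller cap at (490,313). Deck screws are at (240,64), (578,93) and (210,393). In the side crop the post top is at (181,112), the bar top runs (542,88) to (645,83), and the roller cap is at (365,194). I'll triangulate these.

Create h.py:
```python
import numpy as np, cv2
from bench import r, grab_frame, camera_info
C={n:camera_info(n) for n in("side","top")}
P={n:c["camera_matrix"]@np.c_[c["R"],c["t"]] for n,c in C.items()}
def tri(t,s):
    X=cv2.triangulatePoints(P["top"],P["side"],np.array(t,float).reshape(2,1),np.array(s,float).reshape(2,1)).ravel();X=X[:3]/X[3]
    e=[np.linalg.norm((P[n]@np.r_[X,1])[:2]/(P[n]@np.r_[X,1])[2]-p) for n,p in(("top",t),("side",s))]
    return X,np.round(e,2)
def onz(n,p,z):
    c=C[n];d=c["R"].T@np.linalg.inv(c["camera_matrix"])@np.r_[p,1];o=-c["R"].T@c["t"];return o+d*(z-o[2])/d[2]
def proj(n,X):
    q=P[n]@np.r_[X,1];return q[:2]/q[2]
def fit(A,B):
    # 2D rigid: B = R A + t
    a,b=A.mean(0),B.mean(0);a1,b1=A-a,B-b
    th=np.arctan2((a1[:,0]*b1[:,1]-a1[:,1]*b1[:,0]).sum(),(a1*b1).sum());R=np.array([[np.cos(th),-np.sin(th)],[np.sin(th),np.cos(th)]])
    return th,R,b-R@a
```

Run:
```python
from h import *
np.set_printoptions(precision=4,suppress=True)
T=lambda x,y:np.array([235+x/4.5-.39,155+y/4.5-.39]); S=lambda x,y:np.array([220+x/5-.4,190+y/5-.4])
post,e=tri(T(354,417),S(181,112));print("post top",post,e)
rol,e=tri(T(490,313),S(365,194));print("roller",rol,e)
kb,e=tri(T(446,78),S(593,87));print("knob top",kb,e)
A=np.array([[-75,18],[-20,-42],[82,-10]])/1000.
th,R,t=fit(A,np.array([post[:2],rol[:2],kb[:2]]));print(np.degrees(th),t,(A@R.T+t-np.array([post[:2],rol[:2],kb[:2]]))*1000)
for p in((240,64),(578,93),(210,393)): print("screw",onz("top",T(*p),.098), R.T@(onz("top",T(*p),.098)[:2]-t))
# pivot
print("pivot",R.T@(onz("top",T(365,200),.118)[:2]-t))
for nm,p,z in(("flask",(75,160),.088),("box",(80,365),.042),("beaker",(675,305),.058)): 
    w=onz("top",T(*p),z);print(nm,w,R.T@(w[:2]-t))
for nm,p,z in(("bar back",(448,42),.159),("bar front",(441,125),.159)): 
    w=onz("top",T(*p),z);print(nm,w,R.T@(w[:2]-t))
print(onz("top",T(354,417),.153),onz("top",T(446,82),.159))
```

```text
post top [0.4129 0.1767 0.1509] [0.66 0.76]
roller [0.4625 0.1129 0.1359] [0.35 0.44]
knob top [0.5662 0.1347 0.1584] [0.83 0.96]
-5.209203569970871 [0.4859 0.1523] [[-0.1027  0.3536]
 [-0.3716 -0.5596]
 [ 0.4743  0.2059]]
screw [0.5903 0.2265 0.098 ] [0.0973 0.0833]
screw [0.5768 0.0615 0.098 ] [ 0.0988 -0.0822]
screw [0.4291 0.2402 0.098 ] [-0.0645  0.0823]
pivot [0.0316 0.0183]
flask [0.5439 0.3071 0.088 ] [0.0437 0.1594]
box [0.4477 0.3059 0.042 ] [-0.0519  0.1495]
beaker [0.4783 0.0077 0.058 ] [ 0.0056 -0.1447]
bar back [0.5845 0.1329 0.159 ] [ 0.1    -0.0104]
bar front [0.5457 0.1367 0.159 ] [ 0.061  -0.0101]
[0.414  0.1765 0.153 ] [0.5658 0.1341 0.159 ]
```

The fit agrees within 0.6 mm. Post top measures 151 mm (153 given), the bar 158 mm (159 given), and the screws come out symmetric. The pump is at (0.486, 0.152), yaw −5.2°, and the knob is near 0. Next I write a helper that gives the remaining shift in tool axes.

Add to h.py:
```python
from scipy.spatial.transform import Rotation as Ro
TH=np.radians(-5.2);RP=np.array([[np.cos(TH),-np.sin(TH)],[np.sin(TH),np.cos(TH)]]);T0=np.array([.4859,.1523])
W=lambda x,y:RP@np.array([x,y])+T0
def delta(xy,z,ang):
    """tool-axis shift/turn to a downward TCP at xy,z with tool y at pump angle ang (rad) from pump y"""
    o=r.get_obs();R=Ro.from_rotvec(o["orientation"]);a=np.pi/2+TH+ang
    y=np.array([np.cos(a),np.sin(a),0]);zz=np.array([0,0,-1.]);G=Ro.from_matrix(np.c_[np.cross(y,zz),y,zz])
    d=R.inv().apply(np.r_[xy,z]-o["tcp_pos"]);print("d",d.round(4),"turn",(R.inv()*G).as_rotvec().round(4),"F",o["contact_force"].round(1),"clk",o["clock"])
```

```bash
python3 -c "
from h import *
delta(W(.082,-.010),.27,0)"
```

```text
d [-0.4896 -0.359   0.0337] turn [-1.600e-03 -1.000e-04 -2.481e-01] F [ 0.2 -0.3 -0.3] clk 0.1
```

Careful with the scale: shifts go in shares of 0.5 m and turns go in shares of pi/2 rad. That gives: -0.2 m is -0.4, -0.04 m is -0.08, -0.04 rad is -0.0255.

Call:
pendant(
  increments="-0.08,-0.058,0,0,0,-0.0127\n-0.16,-0.116,0,0,0,-0.0255\n-0.24,-0.174,0.01,0,0,-0.0382\n-0.32,-0.232,0.02,0,0,-0.0509\n-0.4,-0.29,0.02,0,0,-0.0637",
  finger_gap=0.05,
)

```text
clock: 0.6
tcp_pos: [0.3653, 0.4312, 0.293]
orientation: [-0.373, -3.119, 0.002]
contact_force: [0.8, 0.9, 0.5]
grip_width: 0.0501
gripper_force: 0.0
```

```bash
python3 -c "
from h import *
delta(W(.082,-.010),.27,0)"
```

```text
d [-0.2655 -0.2404  0.0232] turn [-0.0015 -0.0007 -0.147 ] F [0.8 0.9 0.5] clk 0.6
```

Converted, -0.175 m is -0.35, -0.16 m is -0.32, -0.1 rad is -0.0637.

Call:
pendant(
  increments="-0.07,-0.066,0.006,0,0,-0.0127\n-0.14,-0.13,0.012,0,0,-0.0255\n-0.21,-0.192,0.018,0,0,-0.0382\n-0.28,-0.256,0.024,0,0,-0.0509\n-0.35,-0.32,0.03,0,0,-0.0637",
)

```text
clock: 1.1
tcp_pos: [0.4975, 0.2348, 0.2787]
orientation: [-0.216, -3.134, 0.0]
contact_force: [1.7, 0.2, 0.1]
grip_width: 0.0499
gripper_force: 0.0
```

Call:
pendant(
  increments="-0.06,-0.054,0.006,0,0,-0.0095\n-0.12,-0.108,0.012,0,0,-0.0191\n-0.18,-0.16,0.018,0,0,-0.0299\n-0.18,-0.16,0.018,0,0,-0.0299",
)

```text
clock: 1.5
tcp_pos: [0.5778, 0.1384, 0.2693]
orientation: [0.157, 3.136, -0.005]
contact_force: [-0.3, -1.2, 0.0]
grip_width: 0.0498
gripper_force: 0.0
```

```bash
python3 -c "
from h import *
delta(W(.082,-.010),.27,0)"
```

```text
d [ 0.0107 -0.0046 -0.0007] turn [-0.0034  0.0013 -0.0095] F [-0.3 -1.2  0. ] clk 1.5
```

Converted, 0.0107 m is 0.0214, -0.0046 m is -0.0092, -0.01 rad is -0.0064.

Call:
pendant(
  increments="0.0214,-0.0092,0,0,0,-0.0064\n0.0214,-0.0092,0,0,0,-0.0064\n0.0214,-0.0092,0,0,0,-0.0064",
)

```text
clock: 1.8
tcp_pos: [0.5627, 0.1427, 0.2699]
orientation: [-0.125, -3.138, -0.001]
contact_force: [-0.1, -0.5, 0.0]
grip_width: 0.0501
gripper_force: 0.0
```

Run:
```python
from h import *
delta(W(.082,-.010),.212,0)
for n,b in(("top",(155,285,235,400)),("side",(110,290,240,400))):
    p,d=grab_frame(n); c=cv2.resize(p[b[0]:b[1],b[2]:b[3]],None,fx=2.4,fy=2.4*1 if n=="top" else 2.4); globals()[n]=c
h=max(top.shape[0],side.shape[0])
pad=lambda a:cv2.copyMakeBorder(a,0,h-a.shape[0],0,0,cv2.BORDER_CONSTANT)
cv2.imwrite("pics/k1.png",np.hstack([pad(top),pad(side)]))
```

```text
d [-0.0046 -0.0075  0.0579] turn [ 0.0006 -0.0007  0.0114] F [-0.1 -0.5  0. ] clk 1.8
```

View pics/k1.png

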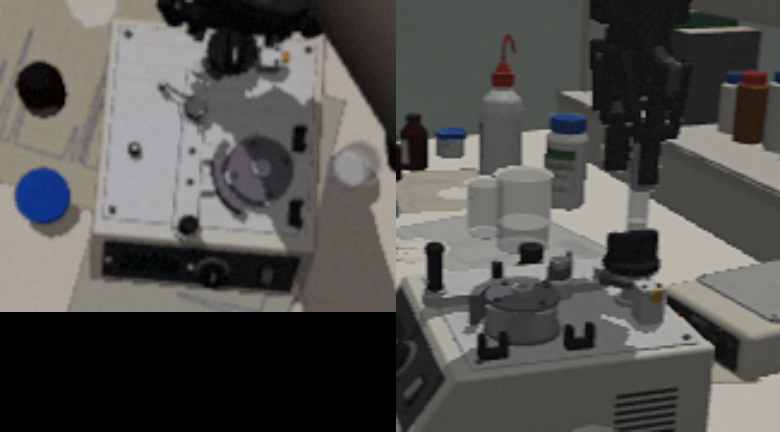

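The open fingers hang straight above the knob: at (632,150) in the side panel, with the bar below at (632,245). I descend, correcting x and y.

Converted, 0.03 m is 0.06, 0.015 m is 0.03, 0.01 rad is 0.0064.

Call:
pendant(
  increments="-0.0092,-0.015,0.03,0,0,0.0064\n-0.0092,-0.015,0.06,0,0,0.0064\n-0.0092,-0.015,0.06,0,0,0.0064\n-0.0092,-0.015,0.06,0,0,0.0064\n-0.0092,-0.015,0.06,0,0,0.0064",
)

```text
clock: 2.4
tcp_pos: [0.5683, 0.1335, 0.2402]
orientation: [0.144, 3.138, 0.0]
contact_force: [1.3, -0.2, 0.2]
grip_width: 0.0499
gripper_force: 0.0
```

```bash
python3 -c "
from h import *
delta(W(.082,-.010),.213,0)"
```

```text
d [0.0017 0.0013 0.0272] turn [ 0.0002  0.0006 -0.001 ] F [ 1.3 -0.2  0.2] clk 2.4
```

Converted, 0.027 m is 0.054, 0.014 m is 0.028.

Call:
pendant(
  increments="0.002,0.002,0.028,0,0,0\n0.002,0.002,0.054,0,0,0\n0.002,0.002,0.054,0,0,0\n0.002,0.002,0.054,0,0,0\n0.002,0.002,0.054,0,0,0",
)

```text
clock: 2.9
tcp_pos: [0.5672, 0.1345, 0.213]
orientation: [0.144, 3.138, 0.0]
contact_force: [-0.5, 0.8, -0.6]
grip_width: 0.0499
gripper_force: 0.0
```

```bash
python3 -c "
from h import *
delta(W(.082,-.010),.213,0)"
```

```text
d [0.0006 0.0004 0.    ] turn [ 0.0001  0.0003 -0.0012] F [-0.5  0.8 -0.6] clk 2.9
```

Close on the bar.

Call:
pendant(
  increments="0,0,0,0,0,0\n0,0,0,0,0,0\n0,0,0,0,0,0\n0,0,0,0,0,0\n0,0,0,0,0,0",
  finger_gap=0.0,
  clamp_n=40,
)

```text
clock: 3.4
tcp_pos: [0.5672, 0.1349, 0.2134]
orientation: [0.144, 3.138, 0.001]
contact_force: [0.2, 1.4, 2.9]
grip_width: 0.011
gripper_force: 42.5
```

```bash
python3 -c "
from h import *
delta(W(.082,-.010),.213,0);print(r.get_obs()['moment'])"
```

```text
d [ 0.0006 -0.0001  0.0004] turn [ 0.0008  0.0006 -0.0008] F [0.2 1.4 2.9] clk 3.4
[ 0.24572958  0.15475172 -0.01810532]
```

The bar is held (11 mm opening, 42 N). Now the clockwise turn, positive about tool z.

Converted, 0.5 rad is 0.3183.

Call:
pendant(
  increments="0,0,0,0,0,0.0637\n0,0,0,0,0,0.1273\n0,0,0,0,0,0.191\n0,0,0,0,0,0.2546\n0,0,0,0,0,0.3183",
)

```text
clock: 3.9
tcp_pos: [0.5671, 0.1347, 0.2134]
orientation: [0.921, 3.003, 0.0]
contact_force: [-1.3, 0.9, 4.7]
grip_width: 0.0114
gripper_force: 42.6
```

```bash
python3 -c "
from h import *
delta(W(.082,-.010),.213,0);print(r.get_obs()['moment'])"
```

```text
d [ 0.0005 -0.      0.0004] turn [ 2.000e-04  1.000e-04 -5.046e-01] F [-1.3  0.9  4.7] clk 3.9
[-0.05669019  0.26768227  0.0057686 ]
```

Converted, 0.56 rad is 0.3565.

Call:
pendant(
  increments="0,0,0,0,0,0.0764\n0,0,0,0,0,0.1528\n0,0,0,0,0,0.2292\n0,0,0,0,0,0.3056\n0,0,0,0,0,0.3565",
)

```text
clock: 4.4
tcp_pos: [0.5667, 0.1341, 0.2133]
orientation: [-1.717, -2.63, 0.001]
contact_force: [-4.5, -0.4, 5.6]
grip_width: 0.011
gripper_force: 42.9
```

Run:
```python
from h import *
delta(W(.082,-.010),.213,0);print(r.get_obs()['moment'])
```

```text
d [0.0008 0.0003 0.0003] turn [-8.0000e-04 -6.0000e-04 -1.0656e+00] F [-4.5 -0.4  5.6] clk 4.4
[-0.16883947  0.75984917  0.04339106]
```

Call:
pendant(
  increments="0,0,0,0,0,0\n0,0,0,0,0,0\n0,0,0,0,0,0\n0,0,0,0,0,0",
  finger_gap=0.04,
)

```text
clock: 4.8
tcp_pos: [0.567, 0.1344, 0.2128]
orientation: [-1.71, -2.635, 0.0]
contact_force: [0.8, 0.8, 0.4]
grip_width: 0.04
gripper_force: 0.0
```

Call:
pendant(
  increments="0,0,-0.04,0,0,0\n0,0,-0.1,0,0,0\n0,0,-0.14,0,0,0\n0,0,-0.14,0,0,0",
)

```text
clock: 5.2
tcp_pos: [0.5686, 0.1345, 0.2858]
orientation: [1.709, 2.632, 0.007]
contact_force: [-0.4, -0.3, -0.4]
grip_width: 0.04
gripper_force: 0.0
```

Run:
```python
from h import *
delta(W(-.075,.018),.25,0)
p,d=grab_frame("top");q,d=grab_frame("side")
a=cv2.resize(p[150:260,270:380],None,fx=3.6,fy=3.6);b=cv2.resize(q[190:300,270:380],None,fx=3.6,fy=3.6)
cv2.imwrite("pics/k2.png",np.hstack([a,b]))
```

```text
d [ 0.1022 -0.1252  0.0351] turn [ 0.0049  0.003  -1.0609] F [-0.4 -0.3 -0.4] clk 5.2
```

View pics/k2.png

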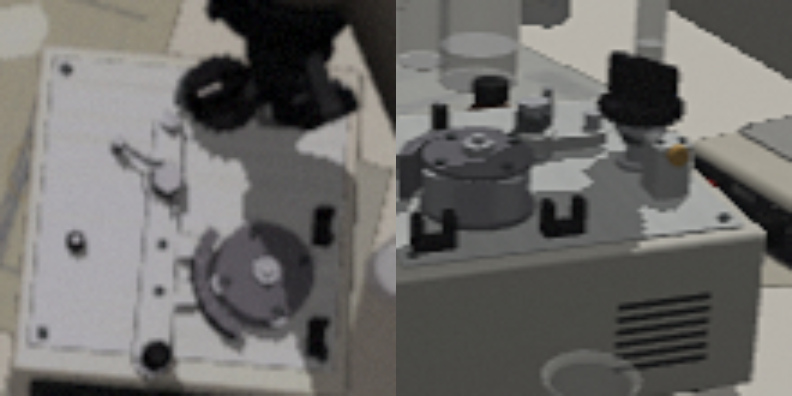

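The knob now stands at about 60°, with its white mark turned to (208,92) in the left panel, so it is past the click. The arm is still shut, with the post at (157,355). Moving over the post.

Converted, -0.125 m is -0.25, -0.075 m is -0.15, -0.65 rad is -0.4138.

Call:
pendant(
  increments="0.04,-0.05,0,0,0,-0.0828\n0.08,-0.1,0,0,0,-0.1655\n0.12,-0.15,0.02,0,0,-0.2483\n0.16,-0.2,0.04,0,0,-0.331\n0.2,-0.25,0.06,0,0,-0.4138",
  finger_gap=0.032,
)

```text
clock: 5.8
tcp_pos: [0.4102, 0.1749, 0.2515]
orientation: [-0.771, -3.044, 0.002]
contact_force: [0.3, 0.6, -0.1]
grip_width: 0.0322
gripper_force: 0.0
```

Call:
pendant(
  increments="0,0,0,0,0,-0.0828\n0,0,0,0,0,-0.1655\n0,0,0,0,0,-0.2483\n0,0,0,0,0,-0.261\n0,0,0,0,0,-0.261",
)

```text
clock: 6.3
tcp_pos: [0.4117, 0.1747, 0.2522]
orientation: [-0.148, -3.137, 0.001]
contact_force: [0.3, -0.6, -0.2]
grip_width: 0.0319
gripper_force: 0.0
```

```bash
python3 -c "
from h import *
delta(W(-.075,.018),.235,0)"
```

```text
d [-0.0009  0.0024  0.0172] turn [-0.0009 -0.0012 -0.0036] F [ 0.3 -0.6 -0.2] clk 6.3
```

Converted, 0.017 m is 0.034, 0.012 m is 0.024.

Call:
pendant(
  increments="-0.002,0.0048,0,0,0,0\n-0.002,0.0048,0.024,0,0,0\n-0.002,0.0048,0.034,0,0,0\n-0.002,0.0048,0.034,0,0,0",
)

```text
clock: 6.7
tcp_pos: [0.4127, 0.177, 0.2346]
orientation: [-0.145, -3.136, 0.003]
contact_force: [-0.6, -0.1, 0.1]
grip_width: 0.0324
gripper_force: 0.0
```

Run:
```python
from h import *
delta(W(-.075,.018),.195,0)
p,d=grab_frame("top");q,d=grab_frame("side")
a=cv2.resize(p[190:290,270:370],None,fx=4,fy=4);b=cv2.resize(q[170:270,210:310],None,fx=4,fy=4)
cv2.imwrite("pics/k3.png",np.hstack([a,b]))
```

```text
d [-0.0002  0.0002  0.0396] turn [-0.0017 -0.0019 -0.0015] F [-0.6 -0.1  0.1] clk 6.7
```

View pics/k3.png

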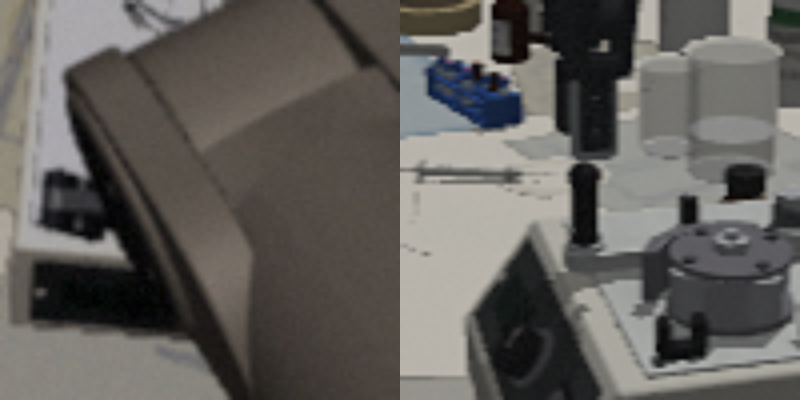

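In the side panel the two fingers, at (565,130) and (593,155), straddle the post's axis above its top at (583,170). Descending and gripping.

Converted, 0.04 m is 0.08, 0.02 m is 0.04.

Call:
pendant(
  increments="0,0,0.04,0,0,0\n0,0,0.08,0,0,0\n0,0,0.08,0,0,0\n0,0,0.08,0,0,0",
)

```text
clock: 7.2
tcp_pos: [0.4135, 0.1773, 0.1962]
orientation: [-0.145, -3.138, 0.0]
contact_force: [0.3, 0.2, -0.3]
grip_width: 0.032
gripper_force: 0.0
```

Call:
pendant(
  increments="0,0,0,0,0,0\n0,0,0,0,0,0\n0,0,0,0,0,0\n0,0,0,0,0,0\n0,0,0,0,0,0",
  finger_gap=0,
  clamp_n=40,
)

```text
clock: 7.7
tcp_pos: [0.4138, 0.1772, 0.1968]
orientation: [0.145, 3.137, 0.001]
contact_force: [-0.8, -3.0, 6.2]
grip_width: 0.012
gripper_force: 39.0
```

```bash
python3 -c "
from h import *
delta(W(-.075,.018),.195,0)"
```

```text
d [ 0.0009 -0.0003  0.0018] turn [ 0.0007  0.0009 -0.0015] F [-0.8 -3.   6.2] clk 7.7
```

Post gripped (12 mm). Swinging along the 105 mm arc.

Converted, 0.0503 m is 0.1006, 0.0409 m is 0.0818, 0.5 rad is 0.3183.

Call:
pendant(
  increments="-0.001,0.021,0,0,0,0.0637\n-0.0042,0.0418,0,0,0,0.1273\n-0.0094,0.062,0,0,0,0.191\n-0.0166,0.0818,0,0,0,0.2546\n-0.0258,0.1006,0,0,0,0.3183",
)

```text
clock: 8.2
tcp_pos: [0.4315, 0.2257, 0.1968]
orientation: [0.923, 3.002, -0.0]
contact_force: [-0.1, -5.9, 7.2]
grip_width: 0.0124
gripper_force: 39.2
```

```bash
python3 -c "
from h import *
delta(W(.03-.105*np.cos(.5),.018+.105*np.sin(.5)),.196,-.5)"
```

```text
d [ 0.0012 -0.0005  0.0008] turn [ 0.0002  0.0008 -0.0059] F [-0.1 -5.9  7.2] clk 8.2
```

Converted, 0.0178 m is 0.0356, 0.0126 m is 0.0252, 0.17 rad is 0.1082.

Call:
pendant(
  increments="-0.0004,0.0126,0,0,0,0.0382\n-0.0016,0.0252,0,0,0,0.0764\n-0.003,0.0356,0,0,0,0.1082\n-0.003,0.0356,0,0,0,0.1082",
)

```text
clock: 8.6
tcp_pos: [0.4427, 0.2393, 0.1967]
orientation: [1.171, 2.915, -0.001]
contact_force: [-2.7, -5.3, 9.0]
grip_width: 0.0122
gripper_force: 39.6
```

```bash
python3 -c "
from h import *
delta(W(.03-.105*np.cos(.7),.018+.105*np.sin(.7)),.196,-.7)"
```

```text
d [0.0013 0.0026 0.0007] turn [-0.0004  0.0009  0.0267] F [-2.7 -5.3  9. ] clk 8.6
```

Converted, 0.005 m is 0.01, 0.003 m is 0.006, 0.03 rad is 0.0191.

Call:
pendant(
  increments="-0.0002,0.006,0,0,0,0.0191\n-0.0002,0.01,0,0,0,0.0191\n-0.0002,0.01,0,0,0,0.0191\n-0.0002,0.01,0,0,0,0.0191",
)

```text
clock: 9.0
tcp_pos: [0.4436, 0.2402, 0.1964]
orientation: [-1.212, -2.894, 0.011]
contact_force: [-10.9, -12.9, 19.2]
grip_width: 0.0123
gripper_force: 40.9
```

```bash
python3 -c "
from h import *
delta(W(.03-.105*np.cos(.7),.018+.105*np.sin(.7)),.196,-.7)"
```

```text
d [0.0014 0.0014 0.0004] turn [-0.0077 -0.001  -0.0026] F [-10.9 -12.9  19.2] clk 9.0
```

Force jumped to 17 N tangential with almost no further motion, so the arm is at its stop. I ease off a little, keep pressing, and look.

Converted, -0.001 m is -0.002, -0.0005 m is -0.001.

Call:
pendant(
  increments="0,-0.002,-0.001,0,0,0\n0,-0.002,-0.001,0,0,0\n0,-0.002,-0.001,0,0,0\n0,-0.002,-0.001,0,0,0",
)

```text
clock: 9.4
tcp_pos: [0.4435, 0.24, 0.1966]
orientation: [-1.213, -2.895, 0.008]
contact_force: [-7.2, -9.8, 12.6]
grip_width: 0.0124
gripper_force: 40.0
```

Run:
```python
from h import *
delta(W(.03-.105*np.cos(.7),.018+.105*np.sin(.7)),.196,-.7)
p,d=grab_frame("top");q,d=grab_frame("side")
a=cv2.resize(p[150:290,230:390],None,fx=2.5,fy=2.5);b=cv2.resize(q[170:310,220:380],None,fx=2.5,fy=2.5)
cv2.imwrite("pics/k4.png",np.hstack([a,b]))
```

```text
d [0.0014 0.0016 0.0006] turn [-0.0058 -0.0003 -0.0025] F [-7.2 -9.8 12.6] clk 9.4
```

View pics/k4.png

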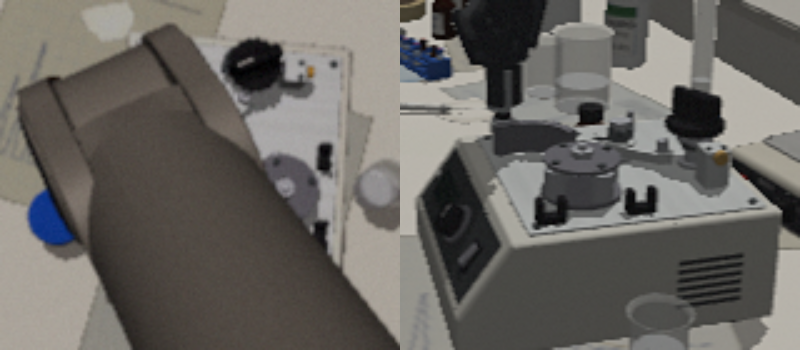

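The right panel shows the arm swung out, the post in the fingers at (505,95), and the knob still turned at (695,105). In the left panel the box (50,220) and beaker (378,183) are in place. The arm reads about 0.68, so I check that this really is the stop: raise a touch, push a bit more, and see whether it yields.

Converted, -0.003 m is -0.006.

Call:
pendant(
  increments="0,0,-0.006,0,0,0\n0,0,-0.006,0,0,0\n0,0,-0.006,0,0,0",
)

```text
clock: 9.8
tcp_pos: [0.4432, 0.2398, 0.1974]
orientation: [-1.213, -2.896, 0.01]
contact_force: [0.9, -7.2, -13.6]
grip_width: 0.0118
gripper_force: 40.7
```

Call:
pendant(
  increments="0,0.004,0,0,0,0\n0,0.006,0,0,0,0\n0,0.006,0,0,0,0\n0,0.006,0,0,0,0",
)

```text
clock: 10.2
tcp_pos: [0.4437, 0.2402, 0.1971]
orientation: [-1.212, -2.893, 0.017]
contact_force: [-6.5, -12.5, -5.4]
grip_width: 0.0118
gripper_force: 42.0
```

```bash
python3 -c "
from h import *
delta(W(.03-.105*np.cos(.7),.018+.105*np.sin(.7)),.196,-.7)"
```

```text
d [0.0015 0.0012 0.0011] turn [-0.012  -0.0001 -0.0028] F [ -6.5 -12.5  -5.4] clk 10.2
```

A 3 mm push yields only 0.6 mm and the force rises to 13 N, well above the 5.7 N spring. It is hard against the stop, so I hand in while holding.

Call:
pendant(
  increments="0,0,0,0,0,0\n0,0,0,0,0,0\n0,0,0,0,0,0\n0,0,0,0,0,0",
)

```text
clock: 10.6
tcp_pos: [0.4437, 0.2403, 0.1972]
orientation: [-1.212, -2.893, 0.017]
contact_force: [-5.3, -12.5, -4.8]
grip_width: 0.0123
gripper_force: 41.9
```

```bash
python3 -c "
from bench import r
print(r.hand_in())"
```

```text
the job is handed in; nothing more can be done
None
```

I turned the clamp knob past its click, swung the pressure arm open to its stop (about 0.68–0.70 rad by my measurement) and handed in at 10.6 s with the post still held there; the bottle, box and beaker were never touched, though the bottle was hidden in the last picture.

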